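# Ready the marvering corner

## Robot

A 7-joint arm with a two-finger parallel gripper is mounted at the origin on the work surface. World frame = base frame: x ahead of the robot, y to its left, z up, the work surface at z = 0. Lengths are in m, angles in degrees, forces in N, time in s.
With the tool pointing down it reaches from about 0.425 to 0.95 m from the base axis. Payload 4.7 kg.
Tool frame: the origin (TCP) lies midway between the tips of the shut fingers; the grasp point (between the pads) lies 19 mm behind it (robot.grip_depth is the distance from the TCP to the grasp point, in m); z points along the fingers, y is the line along which they close (so a half turn about z gives the same grasp; the last joint's range is limited). The gripper opens to 87 mm and grips with 3 to 60 N. Pads are 19 mm wide; open, the fingers measure 117 mm over their backs; the gripper's body (75 mm by 190 mm) begins 51 mm behind the grasp point.
Start: joints at [65.266, 26.849, -2.785, 87.806, 1.381, 65.374, -4.715], TCP at [0.265, -0.621, 0.223] pointing down, gripper open.
Joint ranges: [-148.3, 148.3], [-19.14, 114.17], [-79.39, 73.82], [5.75, 140.21], [-59.74, 239.74], [12.07, 113.84], [-152.46, 152.46]. Speed limits (degrees/s): [147.25, 147.25, 180, 180, 180, 180, 180].

## Interface

Orientations are given as a 3x3 rotation matrix whose columns are the frame's x, y, z axes.
In Python, from workcell import readout, imaging, workorder, robot gives the robot as it stands.
- The arm moves only by the tool drive_tool, never from a script. Its argument "targets" is a list of rows, each a list of 6 numbers: the shift along the tool's x, y, z scaled (see below), then the turn, a rotation vector about the tool's x, y, z scaled (see below). In form: [[dx, dy, dz, rx, ry, rz], ...]. A call has 1 to 8 rows; each row is the pose to reach, as a shift and turn from the pose commanded when the call began, along the tool's axes at that moment, turning the shorter way round; what a row does not reach only later rows make up. The controller multiplies each number of a shift by 0.15 m and each number of a turn by 180 degrees. A row lasts 1/12 s, in which the tool goes at most 41.7 mm and 7.16 degrees, less where a joint would pass 70% of its speed; a pose out of reach is approached as far as the arm can. A call with a number of a shift or a turn outside -1 to 1 is refused whole. A call with a gripper value outside its range is refused whole. "jaw" is the opening, from 0 (shut) to 1 (fully open), set as the call begins (left out, the last holds). The fingers move at their own pace and stop on an object; the grip force is fixed at half the most. Time passes only in rows, so rows that repeat a pose let the fingers close. It gives the time, the measured TCP pose, the force, the opening and the grip force at its end, in the units of the state.
- readout.get_state(): the state, without advancing time (a new reading comes with each control period).
- imaging.read_camera(name): name is "side" or "top" or "wrist"; returns the picture (384x512x3 uint8, red, green, blue); there is no depth.
- imaging.camera_info(name): a dict with "K" (3x3 intrinsics, pixels), "position" and "attitude" of the camera in the world. Camera axes: x right, y down, z forward; pixel columns grow to the right and rows downward; lengths in m; the calibration is good to about 2 mm. A picture is of the moment at which its call begins: read the wrist's pose just before it. camera_info takes no time and is no camera call; for the wrist camera it gives the pose at the moment of the call.
- workorder.job_done(): hands the job in; it is judged then, once.
The state is a dict: "time": time; "q": joint angles; "qvel": joint speeds; "effort": joint torques, N m; "position": TCP position; "eef_rot": TCP orientation; "ft_force": force on the tool from outside, world axes, zero at the start; "wrist_torque": the same for the moment, N m; "grip_width": opening from 0.0 (shut) to 1.0 (fully open); "grasp_force": force on a finger pad.
Only numpy, scipy, OpenCV 4.12 (cv2) and the standard library are available. Lean on these libraries where they do the work, as an engineer would, in place of code of your own. Each camera call takes 0.05 s, during which the arm holds its last target. There are 200 camera calls.

## Task

Get the marvering corner ready: first push the graphite slab along the bench until it sits square and flush against both rails of the corner fence; then draw the square-handled punty up out of its wooden socket block and tip it halfway between upright and level, handle end up, with its steel tip a few centimetres above the slab. Finish while still holding it there, still and touching nothing but the gripper; leave the slab home and the other things on the bench alone.

Things in the scene. Friction and masses are not known exactly. Their poses are not given: they have to be found in the camera images.
- slab: flat dark-grey graphite slab, 90 (its x) x 140 (its y) x 18 mm (z), about 0.4 kg, loose on the bench; sliding it takes 3 to 6 N, up to 12 N along a bar. Origin: centre of its underside; z up. It starts 30 to 55 mm short of home along the fence's x, 25 to 55 mm short along its y, turned up to 0.2 rad from square.
- fence: fixed L of two aluminium bars, 12 mm thick, 24 mm high. Origin: on the bench where the slab's origin lies when home (axes then parallel). Far bar: inner face 45 mm from the origin towards +x, from y = -60 to +82 mm. Side bar: inner face 70 mm from the origin towards +y, from x = -40 to +45 mm. The -x and -y sides are open: push the slab from there.
- socket: fixed pale wooden block, 60 (x) x 150 (y) x 67 mm high; two round upright holes 14 mm wide, 55 mm deep at y = +40 and -40 mm, x = 0. Origin: centre of its underside; z up. One tool stands in each hole, either way round. To clear the neighbour, grip with the fingers closing along the block's x.
- punty: taller tool in the block: steel tube 12 mm thick, collar 21 mm wide, square dark wooden grip 22 x 22 mm from 112 to 178 mm (top end) above the tip, all on one axis. 0.12 kg, balance point 113 mm above the tip; grip it firmly. Origin: centre of the tip (lower end); z from tip to grip; x, y square to the grip's flats. Tip starts 12 mm above the bench, flats within 0.15 rad of the block's.
- punty_tip (a point): the punty's tip: the centre of the lower end face of the steel rod (same point as the body's origin)
- reamer: bystander: the shorter tool in the other hole of the socket block, steel rod with a round wooden ball of 32 mm on top, 116 mm long (top 128 mm above the bench). Origin: its lower end, z up.
- jar: bystander: closed glass jar, 60 mm wide, 80 mm high, on the bench beyond the work. Origin: centre of underside.
- ladle: bystander: wooden shaping cup 68 mm wide and 42 mm high with a round handle that sticks out 120 mm to its +y, on the bench beyond the work. Origin: centre of the cup's underside.
- pad: bystander: cork pad 60 x 90 x 20 mm on the bench beyond the work. Origin: centre of underside.
Things that resemble listed ones, but are neither listed nor needed, are in the scene too. Of the things like the slab, leave any that is turquoise; of the rest the larger one is meant. Of the things shaped like the fence, the aluminium one is meant.

How it is judged (in metres and radians):
On the way, in this order (a step that is already met when the one before it is completed fails the run):
1. the slab sits square and flush against both rails (x of slab in the frame of fence between -0.003 and 0.003 m and y of slab in the frame of fence between -0.003 and 0.003 m and z of slab in the frame of fence below 0.004 m and angle between the x axis of slab and the x axis of fence, either way round below 0.03 rad and angle between slab's own z axis and vertical below 0.05 rad), for 0.2 s.
2. the punty is drawn clear of its socket, in the gripper (z of punty_tip in the frame of socket above 0.072 m and contact force between the fingers and punty above 2 N), for 0.2 s.
At the end, for the whole second after the job is handed in: Slab home: within 3 mm of flush on both rails, within 0.03 rad of square, flat. Punty held in the fingers at rest, 30 to 60 degrees from upright, grip end up, tip over the slab's top and 8 to 80 mm above it, touching nothing else (all of step 1 and contact force between the fingers and punty above 2 N and angle between punty's own z axis and vertical between 0.52 and 1.05 rad and x of punty_tip in the frame of slab between -0.045 and 0.045 m and y of punty_tip in the frame of slab between -0.07 and 0.07 m and z of punty_tip in the frame of slab between 0.026 and 0.098 m and linear speed of punty below 0.03 m/s and angular speed of punty below 0.15 rad/s and contact force between punty and slab below 0.2 N and contact force between punty and socket below 0.2 N and contact force between punty and fence below 0.2 N and contact force between punty and reamer below 0.2 N and contact force between punty and jar below 0.2 N and contact force between punty and ladle below 0.2 N and contact force between punty and pad below 0.2 N); the arm keeps its last pose, push and grip.
It fails at once if the ball-headed reamer is disturbed (moved more than 15 mm) (distance of reamer from where it was at the start of the episode above 0.015 m).
It fails at once if the jar is disturbed (moved more than 30 mm) (distance of jar from where it was at the start of the episode above 0.03 m).
It fails at once if the wooden shaping cup is disturbed (moved more than 30 mm) (distance of ladle from where it was at the start of the episode above 0.03 m).
It fails at once if the cork pad is disturbed (moved more than 30 mm) (distance of pad from where it was at the start of the episode above 0.03 m).
It also fails if it takes over 58 s, if anything falls off the work surface, if the arm or the gripper's body presses on something with over 40 N, if the wrist force passes 120 N, or if a joint passes its speed limit or range.

## Working session

There is one attempt and no reset: what is moved stays moved. The work goes in short steps, Python scripts to look and compute and a tool call to move; the robot and the scene stay as the last step left them, time stands still between calls to the robot, and variables do not carry over. Pictures are saved under pics/ and viewed, at most 10 in all, crops included, and the job is handed in when it is done.

Besides the shell and the picture viewer there is one more tool, called after "Call:" as name(argument=value, ...) on one line, values as JSON. drive_tool: Moves the arm, as the interface text tells. Its arguments: {"type":"object","properties":{"targets":{"type":"array","items":{"type":"array","items":{"type":"number","minimum":-1,"maximum":1}}},"jaw":{"type":"number"}},"required":["targets"]}

```bash
mkdir -p pics; ls
python3 - <<'E'
from workcell import readout, imaging, robot
import cv2, numpy as np
for n in ("side","top"):
    im=imaging.read_camera(n); cv2.imwrite(f"pics/{n}0.png",cv2.resize(im[:,:,::-1],(800,600),interpolation=cv2.INTER_CUBIC)); np.save(f"{n}0.npy",im)
    print(n,imaging.camera_info(n))
print(imaging.camera_info("wrist"));s=readout.get_state();print(s)
E
```

```text
pics
side {'K': array([[401.5246298 ,   0.        , 252.5229963 ],
       [  0.        , 401.5246298 , 189.45176252],
       [  0.        ,   0.        ,   1.        ]]), 'position': array([ 0.52104208, -0.93036052,  0.5851682 ]), 'attitude': array([[ 0.99924031, -0.01505324,  0.03594723],
       [-0.03858499, -0.51177535,  0.8582524 ],
       [ 0.00547743, -0.85898742, -0.51196739]])}
top {'K': array([[413.76949162,   0.        , 250.6439159 ],
       [  0.        , 413.76949162, 194.35042585],
       [  0.        ,   0.        ,   1.        ]]), 'position': array([ 0.42548058, -0.0364332 ,  0.93209663]), 'attitude': array([[ 8.74425135e-04, -9.87607968e-01,  1.56938638e-01],
       [-9.99955645e-01, -2.33529824e-03, -9.12441205e-03],
       [ 9.37784057e-03, -1.56923699e-01, -9.87566205e-01]])}
{'K': array([[339.19438472,   0.        , 256.22071458],
       [  0.        , 339.19438472, 190.16616364],
       [  0.        ,   0.        ,   1.        ]]), 'position': array([ 0.32984645, -0.59268997,  0.38524103]), 'attitude': array([[ 0.39064824, -0.88901413, -0.23884686],
       [-0.
[... 201 characters left out ...]
71632032]), 'qvel': array([ 0.04222403, -0.15614955, -0.03522307, -0.2276573 ,  0.08949507,
        0.08302301, -0.03228813]), 'effort': array([ 6.25919220e-04, -5.09171283e+01, -8.10736162e-02, -2.36829185e+01,
       -6.14607730e-02,  3.44183610e-02,  6.38429674e-05]), 'position': array([ 0.26440459, -0.62047168,  0.22158725]), 'eef_rot': array([[ 9.19947894e-01,  3.92039923e-01, -7.55676656e-04],
       [ 3.92040646e-01, -9.19946508e-01,  1.59824256e-03],
       [-6.86072098e-05, -1.76655584e-03, -9.99998437e-01]]), 'ft_force': array([-0.1540823 ,  0.01496105,  1.27501483]), 'wrist_torque': array([-0.0382314 , -0.00802301, -0.00990402]), 'grasp_force': 0.0, 'grip_width': 1.00105886350104}
```

View pics/top0.png

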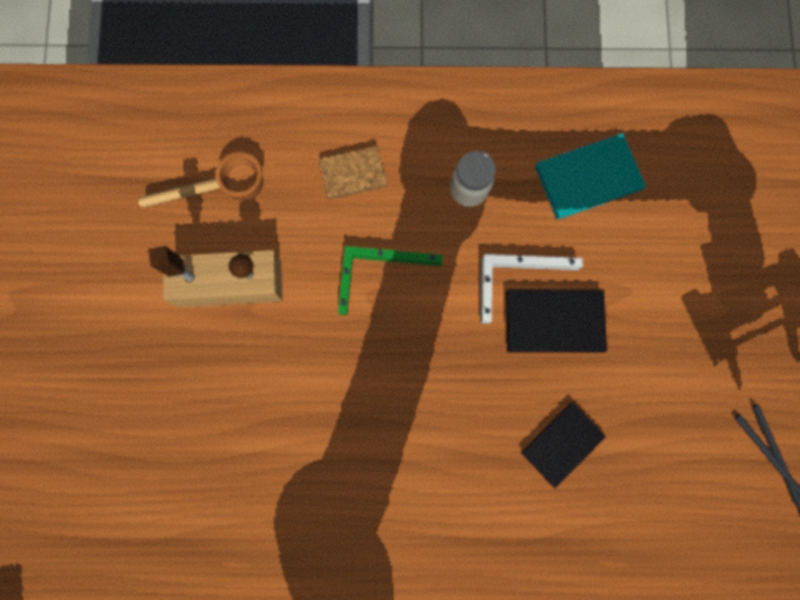

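View pics/side0.png

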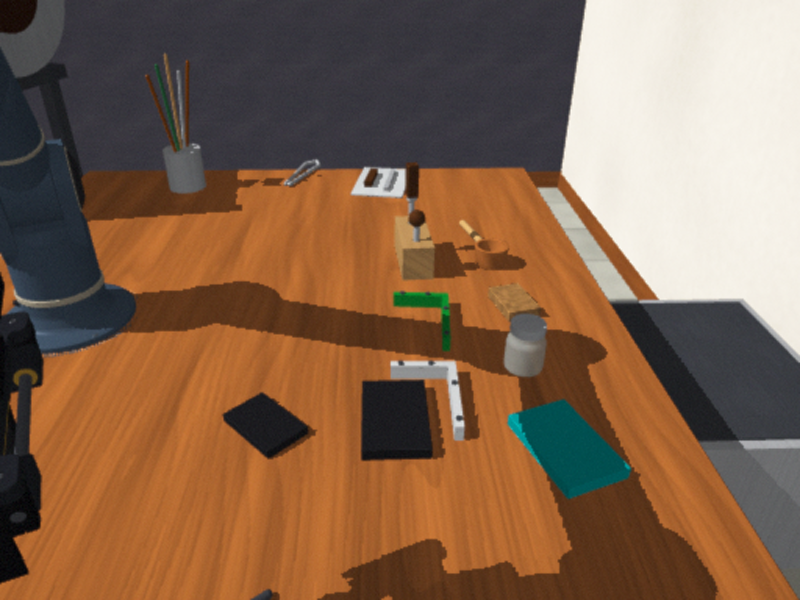

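Top view (800-px scale): candidates for the slab are dark at (555,320), smaller dark at (563,443), and turquoise at (590,175); the larger dark one (555,320) fits. Fences: green (390,275), aluminium/white (530,285) – the latter fits. In the socket: tall square-handled punty at the left (170,262), ball reamer at (240,265). Confirming in one crop while fitting poses.

```bash
cat > h.py <<'E'
import numpy as np, cv2
from scipy.optimize import minimize
from workcell import imaging, readout
def project(ci,P):
    R=np.array(ci["attitude"]);p=(np.asarray(P)-ci["position"])@R
    q=p@np.array(ci["K"]).T; return q[:,:2]/q[:,2:]
def unproject(ci,uv,z):
    R=np.array(ci["attitude"]);d=R@np.linalg.inv(ci["K"])@np.array([*uv,1.]);c=ci["position"]
    return c+d*(z-c[2])/d[2]
def box(x0,x1,y0,y1,z0,z1): return np.array([[x,y,z] for x in(x0,x1) for y in(y0,y1) for z in(z0,z1)])
SLAB=[box(-.045,.045,-.07,.07,0,.018)]
FENCE=[box(.045,.057,-.06,.082,0,.024),box(-.04,.045,.07,.082,0,.024)]
SOCK=[box(-.03,.03,-.075,.075,0,.067)]
def place(p,B,z=0):
    c,s=np.cos(p[2]),np.sin(p[2]);R=np.array([[c,-s,0],[s,c,0],[0,0,1]])
    return B@R.T+[p[0],p[1],z]
S=8
def render(ci,p,boxes,shape,z=0):
    m=np.zeros(shape,np.uint8)
    for b in boxes:
        h=cv2.convexHull(project(ci,place(p,b,z)).astype(np.float32))
        cv2.fillPoly(m,[np.round((h)*256).astype(np.int32)],255,lineType=cv2.LINE_AA,shift=8)
    return m/255.
def fit(views,p0,boxes,z=0):  # views: [(ci,mask float)]
    def cost(p):
        t=0
        for ci,m in views:
            r=render(ci,p,boxes,m.shape,z); t+=1-np.minimum(r,m).sum()/np.maximum(r,m).sum()
        return t
    best=None
    for k in range(3):
        s=np.array([[0,0,0],[.012,0,0],[0,.012,0],[0,0,.12]])*(.5**k)
        r=minimize(cost,p0,method="Nelder-Mead",options=dict(initial_simplex=np.array(p0)+s,xatol=1e-5,fatol=1e-6,maxiter=400)); p0=r.x
    return r.x,r.fun
def blob(mask,ci,xyz):
    mask=cv2.morphologyEx(mask.astype(np.uint8),cv2.MORPH_CLOSE,np.ones((3,3)))
    n,l=cv2.connectedComponents(mask);u,v=project(ci,[xyz])[0]
    ys,xs=np.where(mask>0);i=np.argmin((xs-u)**2+(ys-v)**2)
    return (l==l[ys[i],xs[i]]).astype(float)
def masks(im):
    h=cv2.cvtColor(im,cv2.COLOR_RGB2HSV).astype(int);mx=im.max(2).astype(int)
    return dict(slab=mx<45, fence=(h[...,2]>110)&(h[...,1]<50))
E
python3 - <<'E'
from h import *
ct=imaging.camera_info("top");cs=imaging.camera_info("side")
T=np.load("top0.npy");Sd=np.load("side0.npy");k=.64
vs={n:(ci,im,masks(im)) for n,ci,im in(("t",ct,T),("s",cs,Sd))}
sl=unproject(ct,(555*k,320*k),.018);print("slab c",sl)
for n,uv in(("slab",(555,320)),("small",(563,443))):
    c=unproject(ct,np.array(uv)*k,.018);m=[(ci,blob(mm["slab"],ci,c)) for ci,im,mm in vs.values()]
    print(n,[x[1].sum() for x in m])
    y0=-np.pi/4 if n=="small" else 0.
    for v in (m[:1],m[1:],m): print(n,fit(v,[c[0],c[1],y0],SLAB))
    if n=="slab": keep=m
co=unproject(ct,(487*k,262*k),.024);print("corner",co)
m=[(ci,blob(mm["fence"],ci,co)) for ci,im,mm in vs.values()]
for v in (m[:1],m[1:],m): print("fence",fit(v,[co[0]-.051,co[1]-.076,0.],FENCE))
so=unproject(ct,(220*k,275*k),.067)
for uv in((165,285),(280,280)): print("sock px",T[int(uv[1]*k),int(uv[0]*k)])
print("sock",so, [unproject(ct,np.array(p)*k,.067) for p in((163,258),(273,250),(164,303),(275,298))])
print("punty top",unproject(ct,(157*k,262*k),.19),"reamer",unproject(ct,(241*k,265*k),.112))
a=cv2.resize(T[140:310,300:400],None,fx=3.5,fy=3.5);b=cv2.resize(T[140:210,80:190],None,fx=3.5,fy=3.5)
A=np.zeros((max(a.shape[0],b.shape[0]),a.shape[1]+b.shape[1],3),np.uint8);A[:a.shape[0],:a.shape[1]]=a;A[:b.shape[0],a.shape[1]:]=b
vis=np.concatenate([x[1] for x in keep],1)
mv=np.concatenate([m[0][1],m[1][1]],1);v=(np.concatenate([vis,mv],0)*255).astype(np.uint8)
v=cv2.resize(v[:, :],(380,285));A[250:250+285,355:355+380]=v[...,None]
cv2.imwrite("pics/crop1.png",A[...,::-1])
E
```

```text
slab c [ 0.54766512 -0.27842532  0.018     ]
slab [np.float64(2410.0), np.float64(2076.0)]
slab (array([ 0.54951816, -0.28039652,  0.05707243]), np.float64(0.11249990946817989))
slab (array([ 0.54890437, -0.28150937,  0.00879192]), np.float64(0.10039611935580894))
slab (array([ 0.54947506, -0.2819933 ,  0.02011565]), np.float64(0.20985386473209755))
small [np.float64(1365.0), np.float64(1187.0)]
small (array([ 0.37848153, -0.28055882, -0.81168882]), np.float64(0.5636353713492694))
small (array([ 0.39009691, -0.27887036, -0.80907164]), np.float64(0.5356809252895762))
small (array([ 0.38529451, -0.27877539, -0.80386971]), np.float64(1.1177888710740898))
corner [ 0.63083575 -0.18201591  0.024     ]
fence (array([ 0.58388044, -0.25670708, -0.05175614]), np.float64(0.1794576407555727))
fence (array([ 0.58301434, -0.25842825, -0.05593481]), np.float64(0.1693688121626108))
fence (array([ 0.58357518, -0.25651101, -0.05355124]), np.float64(0.36572714341903956))
sock px [185 142  87]
sock px [101  71  46]
sock [0.60192041 0.18922549 0.067     ] [array([0.62537542, 0.26788014, 0.067     ]), array([0.63706073, 0.11824555, 0.067     ]), array([0.56314975, 0.26303702, 0.067     ]), array([0.57036334, 0.11356514, 0.067     ])]
punty top [0.59214018 0.23134135 0.19      ] reamer [0.60601093 0.15094307 0.112     ]
```

View pics/crop1.png

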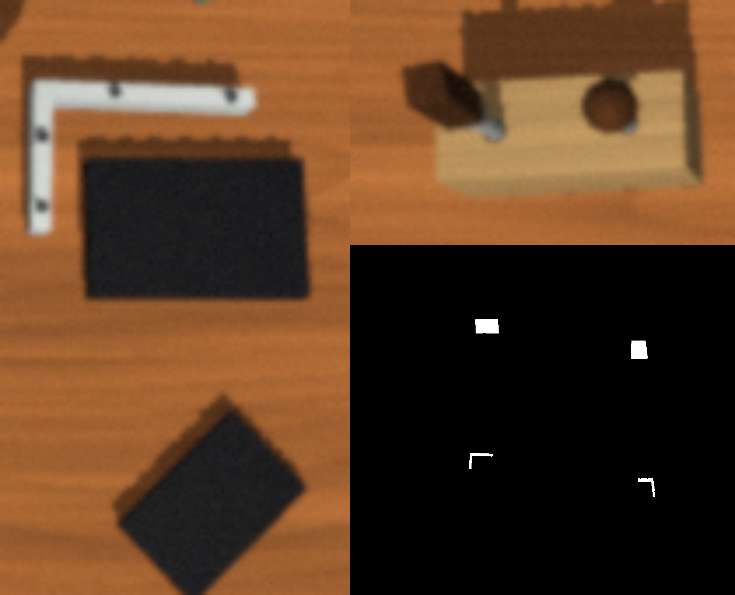

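Crop confirms: the large dark slab beside the aluminium L, and the square-gripped punty in the hole at the block's +y end. Move above the slab with the tool squared to the fence for a finer wrist picture.

```bash
cat > plan.py <<'E'
# usage: plan.py x y z yaw_deg(of tool y axis, tool down) [nsteps] [mm-per-row]; commanded pose kept in cmd.json
import sys,json,os,numpy as np
from scipy.spatial.transform import Rotation as Ro
def down(a):
    a=np.radians(a);y=np.array([np.cos(a),np.sin(a),0]);z=np.array([0,0,-1.]);return np.c_[np.cross(y,z),y,z]
def plan(p,R,n=None):
    if os.path.exists("cmd.json"): c=json.load(open("cmd.json"));p0=np.array(c["p"]);R0=np.array(c["R"])
    else: p0=np.array([.265,-.621,.223]);R0=down(np.degrees(np.arctan2(-.91995,.39204)))
    d=R0.T@(np.array(p)-p0);rv=Ro.from_matrix(R0.T@R).as_rotvec()
    row=np.round(np.r_[d/.15,rv/np.pi],4)
    need=max(np.linalg.norm(d)/.035,np.degrees(np.linalg.norm(rv))/6)
    print("row",row.tolist(),"need rows %.1f"%need)
    n=n or min(7,int(np.ceil(need)))
    print([ [round(float(v),4) for v in row*(i+1)/n] for i in range(n)])
    json.dump(dict(p=(p0+R0@(row[:3]*.15)).tolist(),R=(R0@Ro.from_rotvec(row[3:]*np.pi).as_matrix()).tolist()),open("cmd.json","w"))
if __name__=="__main__":
    a=list(map(float,sys.argv[1:])); plan(a[:3],down(a[3]),int(a[4]) if len(a)>4 else None)
E
python3 plan.py 0.50 -0.285 0.24 -93.07
```

```text
row [2.3194, -1.4465, -0.1133, 0.0, 0.0, 0.1453] need rows 11.7
[[0.3313, -0.2066, -0.0162, 0.0, 0.0, 0.0208], [0.6627, -0.4133, -0.0324, 0.0, 0.0, 0.0415], [0.994, -0.6199, -0.0486, 0.0, 0.0, 0.0623], [1.3254, -0.8266, -0.0647, 0.0, 0.0, 0.083], [1.6567, -1.0332, -0.0809, 0.0, 0.0, 0.1038], [1.9881, -1.2399, -0.0971, 0.0, 0.0, 0.1245], [2.3194, -1.4465, -0.1133, 0.0, 0.0, 0.1453]]
```

Call:
drive_tool(targets=[[0.2,-0.125,0,0,0,0],[0.4,-0.25,0,0,0,0],[0.6,-0.375,0,0,0,0],[0.8,-0.5,0,0,0,0]], jaw=1)

```text
time: 0.43
position: [0.346, -0.5034, 0.222]
eef_rot: [[0.92, 0.391, -0.0], [0.391, -0.92, 0.001], [-0.0, -0.001, -1.0]]
ft_force: [1.0, 0.8, 0.4]
grip_width: 1.0
grasp_force: 0.0
```

Call:
drive_tool(targets=[[0.2,-0.125,0,0,0,0],[0.4,-0.25,0,0,0,0],[0.6,-0.375,0,0,0,0],[0.8,-0.5,0,0,0,0]])

```text
time: 0.77
position: [0.4271, -0.3872, 0.2223]
eef_rot: [[0.92, 0.392, -0.001], [0.392, -0.92, 0.0], [-0.0, -0.0, -1.0]]
ft_force: [0.2, 0.2, 0.6]
grip_width: 0.997
grasp_force: 0.0
```

Call:
drive_tool(targets=[[0.18,-0.11,-0.03,0,0,0.03],[0.36,-0.22,-0.06,0,0,0.06],[0.54,-0.33,-0.09,0,0,0.09],[0.7194,-0.4465,-0.1133,0,0,0.12],[0.7194,-0.4465,-0.1133,0,0,0.1453],[0.7194,-0.4465,-0.1133,0,0,0.1453],[0.7194,-0.4465,-0.1133,0,0,0.1453]])

```text
time: 1.35
position: [0.4991, -0.2853, 0.2391]
eef_rot: [[0.999, -0.052, -0.001], [-0.052, -0.999, -0.0], [-0.001, 0.0, -1.0]]
ft_force: [0.5, -0.9, 0.0]
grip_width: 0.996
grasp_force: 0.0
```

Run:
```python
from h import *
s=readout.get_state();print(s["position"],s["eef_rot"].round(4).tolist(),s["ft_force"])
ci=imaging.camera_info("wrist");im=imaging.read_camera("wrist");np.save("w1.npy",im)
cv2.imwrite("pics/w1.png",cv2.resize(im[...,::-1],(800,600)))
import pickle;pickle.dump(ci,open("w1.pkl","wb"));print(ci["position"])
print(project(ci,[[.5836,-.2565,0],[.5495,-.282,.018]]))
```

```text
[ 0.49909239 -0.28525785  0.23911775] [[0.9987, -0.0517, -0.0013], [-0.0517, -0.9987, -0.0004], [-0.0013, 0.0004, -1.0]] [ 0.49274657 -0.88554948  0.02422979]
[ 0.57019514 -0.28856261  0.40269301]
[[227.55176172  88.22376355]
 [251.41734521 118.44218693]]
```

View pics/w1.png

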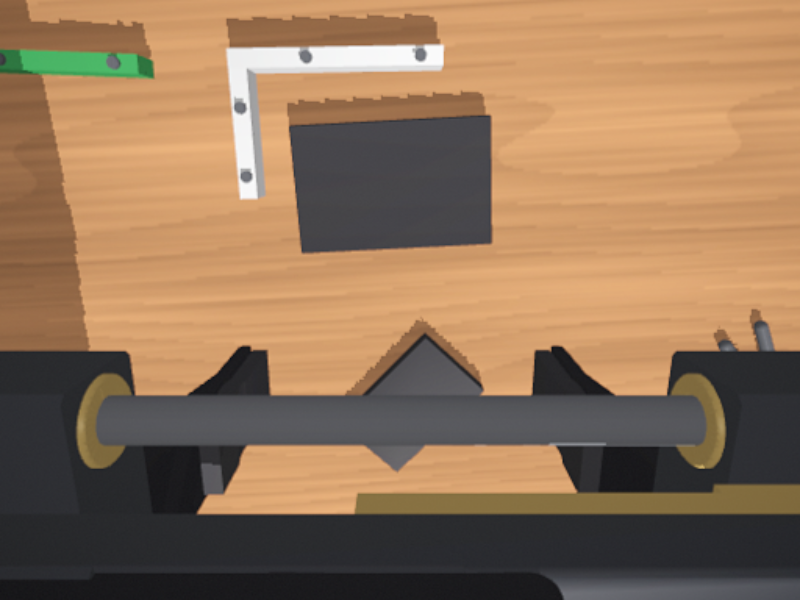

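The wrist view shows the slab (395,185), aluminium fence corner (240,60), small decoy (425,390), all crisp. Fit from it.

Run:
```python
from h import *;import pickle
ci=pickle.load(open("w1.pkl","rb"));im=np.load("w1.npy")
h=cv2.cvtColor(im,cv2.COLOR_RGB2HSV).astype(int)
print(im[118,251],im[38,180],im[80,155])
ms=(h[...,2]<110)&(h[...,1]<85);mf=(h[...,2]>120)&(h[...,1]<50)
b=blob(ms,ci,[.5495,-.282,.018]);f=blob(mf,ci,[.634,-.23,.024]);print(b.sum(),f.sum())
f=cv2.morphologyEx(f,cv2.MORPH_CLOSE,np.ones((7,7)))
ps,c1=fit([(ci,b)],[.5495,-.282,.02],SLAB);pf,c2=fit([(ci,f)],[.5836,-.2565,-.0535],FENCE)
print(ps,c1,pf,c2)
c,s=np.cos(pf[2]),np.sin(pf[2]);d=ps[:2]-pf[:2];print("slab in fence",c*d[0]+s*d[1],-s*d[0]+c*d[1],ps[2]-pf[2])
R=np.array([[c,-s],[s,c]])
for q in([-.12,-.025],[0,-.14]): print(q,pf[:2]+R@q)
# small decoy clearance
```

```text
[72 70 73] [242 242 242] [244 244 245]
10218.0 3711.0
[ 0.54878423 -0.2814348  -0.00870085] 0.040295148053235086 [ 0.58385847 -0.25716082 -0.03826576] 0.05821299275945302
slab in fence -0.03411992996882753 -0.025598019001088327 0.029564912138673335
[-0.12, -0.025] [ 0.46298991 -0.27755175]
[0, -0.14] [ 0.57850257 -0.39705834]
```

```bash
python3 plan.py 0.468 -0.278 0.10 -92.3; python3 plan.py 0.468 -0.278 0.010 -92.3 4
```

```text
row [-0.2155, -0.0352, 0.9333, 0.0, 0.0, -0.0043] need rows 4.1
[[-0.0431, -0.007, 0.1867, 0.0, 0.0, -0.0009], [-0.0862, -0.0141, 0.3733, 0.0, 0.0, -0.0017], [-0.1293, -0.0211, 0.56, 0.0, 0.0, -0.0026], [-0.1724, -0.0282, 0.7466, 0.0, 0.0, -0.0034], [-0.2155, -0.0352, 0.9333, 0.0, 0.0, -0.0043]]
row [-0.0, 0.0, 0.6, 0.0, 0.0, 0.0] need rows 2.6
[[-0.0, 0.0, 0.15, 0.0, 0.0, 0.0], [-0.0, 0.0, 0.3, 0.0, 0.0, 0.0], [-0.0, 0.0, 0.45, 0.0, 0.0, 0.0], [-0.0, 0.0, 0.6, 0.0, 0.0, 0.0]]
```

Call:
drive_tool(targets=[[-0.0431,-0.007,0.1867,0,0,-0.0009],[-0.0862,-0.0141,0.3733,0,0,-0.0017],[-0.1293,-0.0211,0.56,0,0,-0.0026],[-0.1724,-0.0282,0.7466,0,0,-0.0034],[-0.2155,-0.0352,0.9333,0,0,-0.0043]])

```text
time: 1.82
position: [0.4661, -0.2796, 0.0983]
eef_rot: [[0.999, -0.042, -0.0], [-0.042, -0.999, -0.001], [-0.0, 0.001, -1.0]]
ft_force: [-0.4, -0.3, -0.8]
grip_width: 1.001
grasp_force: 0.0
```

Call:
drive_tool(targets=[[0,0,0.15,0,0,0],[0,0,0.3,0,0,0],[0,0,0.45,0,0,0],[0,0,0.57,0,0,0],[0,0,0.6,0,0,0],[0,0,0.6,0,0,0]])

```text
time: 2.32
position: [0.4658, -0.2788, 0.0082]
eef_rot: [[0.999, -0.042, -0.003], [-0.042, -0.999, 0.001], [-0.003, -0.001, -1.0]]
ft_force: [0.2, -0.4, 0.1]
grip_width: 0.998
grasp_force: 0.0
```

Call:
drive_tool(targets=[[0.04,0,0,0,0,0],[0.08,0,0,0,0,0],[0.12,0,0,0,0,0],[0.16,0,0,0,0,0],[0.2,0,0,0,0,0],[0.24,0,0,0,0,0],[0.28,0,0,0,0,0],[0.32,0,0,0,0,0]])

```text
time: 2.98
position: [0.5144, -0.28, 0.0096]
eef_rot: [[0.999, -0.041, -0.003], [-0.041, -0.999, 0.0], [-0.003, -0.0, -1.0]]
ft_force: [-5.9, 1.0, 4.2]
grip_width: 1.004
grasp_force: 2.6
```

Call:
drive_tool(targets=[[0.015,0,0,0,0,0],[0.03,0,0,0,0,0],[0.045,0,0,0,0,0],[0.05,0,0,0,0,0]])

```text
time: 3.32
position: [0.5226, -0.2803, 0.0095]
eef_rot: [[0.999, -0.04, -0.001], [-0.04, -0.999, 0.0], [-0.001, -0.0, -1.0]]
ft_force: [-4.5, -0.6, 2.8]
grip_width: 1.001
grasp_force: 2.1
```

Call:
drive_tool(targets=[[0.01,0,0,0,0,0],[0.02,0,0,0,0,0],[0.03,0,0,0,0,0],[0.03,0,0,0,0,0]])

```text
time: 3.65
position: [0.526, -0.2805, 0.0094]
eef_rot: [[0.999, -0.04, -0.004], [-0.04, -0.999, 0.0], [-0.004, -0.0, -1.0]]
ft_force: [-7.0, 0.6, 5.2]
grip_width: 1.001
grasp_force: 3.5
```

Call:
drive_tool(targets=[[0.005,0,0,0,0,0],[0.01,0,0,0,0,0],[0.01,0,0,0,0,0]])

```text
time: 3.9
position: [0.5261, -0.2805, 0.0094]
eef_rot: [[0.999, -0.041, -0.006], [-0.041, -0.999, 0.001], [-0.006, -0.001, -1.0]]
ft_force: [-8.8, 1.1, 7.2]
grip_width: 0.997
grasp_force: 4.8
```

Call:
drive_tool(targets=[[0.01,0,0,0,0,0],[0.02,0,0,0,0,0],[0.03,0,0,0,0,0],[0.03,0,0,0,0,0]])

```text
time: 4.23
position: [0.5261, -0.2805, 0.0089]
eef_rot: [[0.999, -0.041, -0.015], [-0.041, -0.999, 0.003], [-0.015, -0.002, -1.0]]
ft_force: [-18.4, 1.5, 15.1]
grip_width: 0.999
grasp_force: 8.8
```

```bash
cat > chk.py <<'E'
from h import *;import sys
s=readout.get_state();print(s["position"].round(4),s["ft_force"].round(1))
ci=imaging.camera_info("wrist");im=imaging.read_camera("wrist")
ct=imaging.camera_info("top");t=imaging.read_camera("top");np.save("t_last.npy",t);np.save("w_last.npy",im)
n=sys.argv[1];o=np.zeros((600,800,3),np.uint8)
cr=t[130:250,290:410];o[:400,:400]=cv2.resize(cr,(400,400),interpolation=cv2.INTER_CUBIC);sd=imaging.read_camera("side");np.save("s_last.npy",sd)
o[:400,400:]=cv2.resize(sd[210:310,210:310],(400,400),interpolation=cv2.INTER_CUBIC)
o[400:,:267]=cv2.resize(im,(267,200));cv2.imwrite(f"pics/{n}.png",o[...,::-1])
E
python3 chk.py c2
```

```text
[ 0.5261 -0.2805  0.0089] [-18.4   1.5  15.1]
```

View pics/c2.png

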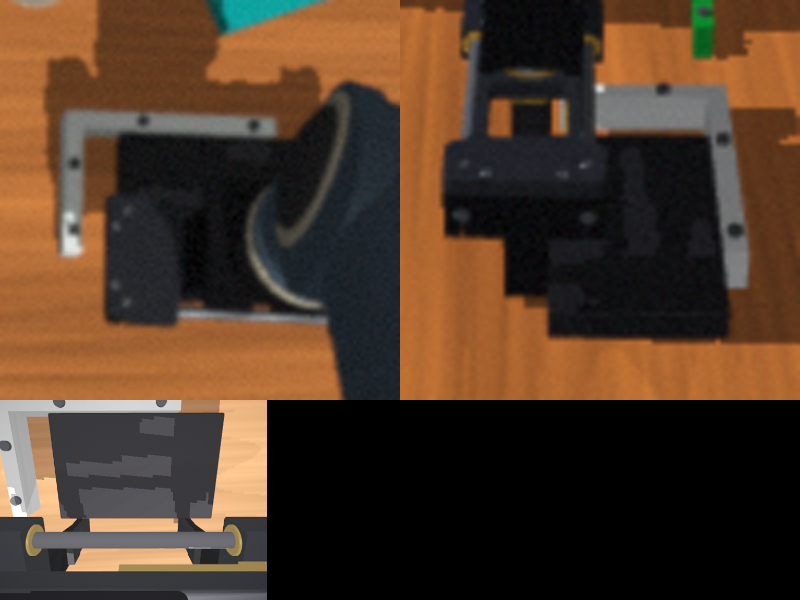

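Slab is flush on the far bar (top-left panel: edges in contact, square). Now go round to the −y side.

```bash
python3 - <<'E'
import json,numpy as np
c=json.load(open("cmd.json"));R=np.array(c["R"]);c["p"]=(np.array(c["p"])+R[:,0]*.15*(.44-.3)+R[:,2]*-.15*.8).tolist();json.dump(c,open("cmd.json","w"));print(c["p"])
from workcell import readout;print(readout.get_state()["q"])
E
python3 plan.py 0.5786 -0.387 0.13 -2.3 14; python3 plan.py 0.5786 -0.387 0.010 -2.3 4
```

```text
[0.4889841120704192, -0.2788369714441053, 0.13]
[ 28.15407971  34.78418326  -5.73846176 107.5684504    5.5552815
  38.75784293 -73.3103332 ]
row [0.6259, 0.6965, 0.0, 0.0, 0.0, -0.5] need rows 15.0
[[0.0447, 0.0498, 0.0, 0.0, 0.0, -0.0357], [0.0894, 0.0995, 0.0, 0.0, 0.0, -0.0714], [0.1341, 0.1493, 0.0, 0.0, 0.0, -0.1071], [0.1788, 0.199, 0.0, 0.0, 0.0, -0.1429], [0.2235, 0.2487, 0.0, 0.0, 0.0, -0.1786], [0.2682, 0.2985, 0.0, 0.0, 0.0, -0.2143], [0.313, 0.3483, 0.0, 0.0, 0.0, -0.25], [0.3577, 0.398, 0.0, 0.0, 0.0, -0.2857], [0.4024, 0.4478, 0.0, 0.0, 0.0, -0.3214], [0.4471, 0.4975, 0.0, 0.0, 0.0, -0.3571], [0.4918, 0.5473, 0.0, 0.0, 0.0, -0.3929], [0.5365, 0.597, 0.0, 0.0, 0.0, -0.4286], [0.5812, 0.6468, 0.0, 0.0, 0.0, -0.4643], [0.6259, 0.6965, 0.0, 0.0, 0.0, -0.5]]
row [-0.0, -0.0, 0.8, 0.0, 0.0, 0.0] need rows 3.4
[[-0.0, -0.0, 0.2, 0.0, 0.0, 0.0], [-0.0, -0.0, 0.4, 0.0, 0.0, 0.0], [-0.0, -0.0, 0.6, 0.0, 0.0, 0.0], [-0.0, -0.0, 0.8, 0.0, 0.0, 0.0]]
```

Call:
drive_tool(targets=[[-0.15,0,0,0,0,0],[-0.3,0,0,0,0,0],[-0.3,0,-0.2,0,0,0],[-0.3,0,-0.4,0,0,0],[-0.3,0,-0.6,0,0,0],[-0.3,0,-0.8,0,0,0]])

```text
time: 4.88
position: [0.4905, -0.2788, 0.1314]
eef_rot: [[0.999, -0.039, 0.004], [-0.039, -0.999, -0.001], [0.004, 0.001, -1.0]]
ft_force: [0.7, 1.2, 0.3]
grip_width: 1.002
grasp_force: 0.0
```

Call:
drive_tool(targets=[[0.0894,0.0995,0,0,0,-0.0357],[0.1788,0.199,0,0,0,-0.0714],[0.268,0.298,0,0,0,-0.1071],[0.358,0.398,0,0,0,-0.1429],[0.447,0.4975,0,0,0,-0.1786],[0.5365,0.597,0,0,0,-0.2143],[0.6259,0.6965,0,0,0,-0.25],[0.6259,0.6965,0,0,0,-0.25]], jaw=0.46)

```text
time: 5.55
position: [0.5816, -0.3907, 0.1297]
eef_rot: [[0.734, 0.679, 0.006], [0.679, -0.734, -0.003], [0.003, 0.006, -1.0]]
ft_force: [0.5, -0.4, -0.5]
grip_width: 0.503
grasp_force: 0.0
```

Call:
drive_tool(targets=[[0,0,0,0,0,-0.0357],[0,0,0,0,0,-0.0714],[0,0,0,0,0,-0.1071],[0,0,0,0,0,-0.1429],[0,0,0,0,0,-0.1786],[0,0,0,0,0,-0.2143],[0,0,0,0,0,-0.25],[0,0,0,0,0,-0.25]])

```text
time: 6.22
position: [0.5793, -0.3866, 0.1297]
eef_rot: [[0.039, 0.999, 0.003], [0.999, -0.039, 0.0], [0.0, 0.003, -1.0]]
ft_force: [0.3, -0.1, -0.5]
grip_width: 0.456
grasp_force: 0.0
```

Call:
drive_tool(targets=[[0,0,0.2,0,0,0],[0,0,0.4,0,0,0],[0,0,0.6,0,0,0],[0,0,0.75,0,0,0],[0,0,0.8,0,0,0],[0,0,0.8,0,0,0]])

```text
time: 6.72
position: [0.5774, -0.386, 0.0074]
eef_rot: [[0.042, 0.999, -0.003], [0.999, -0.042, 0.002], [0.002, -0.003, -1.0]]
ft_force: [0.0, 0.4, 0.2]
grip_width: 0.461
grasp_force: 0.0
```

Call:
drive_tool(targets=[[0.035,0,0,0,0,0],[0.07,0,0,0,0,0],[0.105,0,0,0,0,0],[0.14,0,0,0,0,0],[0.175,0,0,0,0,0],[0.21,0,0,0,0,0],[0.245,0,0,0,0,0],[0.28,0,0,0,0,0]])

```text
time: 7.38
position: [0.5806, -0.3477, 0.0113]
eef_rot: [[0.042, 0.999, 0.003], [0.999, -0.042, -0.005], [-0.005, 0.003, -1.0]]
ft_force: [0.2, -6.3, 5.0]
grip_width: 0.457
grasp_force: 2.8
```

Call:
drive_tool(targets=[[0.01,0,0,0,0,0],[0.02,0,0,0,0,0],[0.03,0,0,0,0,0],[0.04,0,0,0,0,0],[0.05,0,0,0,0,0],[0.05,0,0,0,0,0]])

```text
time: 7.88
position: [0.5805, -0.3394, 0.0101]
eef_rot: [[0.041, 0.999, 0.001], [0.999, -0.041, -0.003], [-0.003, 0.001, -1.0]]
ft_force: [-0.2, -5.8, 3.7]
grip_width: 0.458
grasp_force: 3.3
```

Call:
drive_tool(targets=[[0.007,0,0,0,0,0],[0.014,0,0,0,0,0],[0.02,0,0,0,0,0],[0.02,0,0,0,0,0]])

```text
time: 8.22
position: [0.5804, -0.3393, 0.0101]
eef_rot: [[0.042, 0.999, 0.002], [0.999, -0.042, -0.006], [-0.006, 0.002, -1.0]]
ft_force: [0.8, -10.0, 2.1]
grip_width: 0.458
grasp_force: 5.4
```

Call:
drive_tool(targets=[[0.01,0,0,0,0,0],[0.02,0,0,0,0,0],[0.03,0,0,0,0,0],[0.03,0,0,0,0,0]])

```text
time: 8.55
position: [0.5805, -0.3391, 0.0102]
eef_rot: [[0.044, 0.999, 0.003], [0.999, -0.044, -0.012], [-0.011, 0.004, -1.0]]
ft_force: [3.3, -17.2, -0.2]
grip_width: 0.463
grasp_force: 8.5
```

Call:
drive_tool(targets=[[-0.15,0,0,0,0,0],[-0.3,0,0,0,0,0],[-0.3,0,-0.2,0,0,0],[-0.3,0,-0.4,0,0,0],[-0.3,0,-0.6,0,0,0],[-0.3,0,-0.8,0,0,0],[-0.3,0,-1,0,0,0],[-0.3,0,-1,0,0,0]], jaw=1)

```text
time: 9.22
position: [0.5823, -0.3734, 0.1655]
eef_rot: [[0.039, 0.999, 0.009], [0.999, -0.039, -0.001], [-0.001, 0.009, -1.0]]
ft_force: [0.9, -0.2, 0.5]
grip_width: 0.957
grasp_force: 0.0
```

Run:
```python
import json,numpy as np
c=json.load(open("cmd.json"));R=np.array(c["R"]);c["p"]=(np.array(c["p"])+R[:,0]*.15*(.38-.3)+R[:,2]*-.15).tolist();json.dump(c,open("cmd.json","w"));print(c["p"])
from h import *
s=readout.get_state();print(s["position"],s["q"])
ci=imaging.camera_info("wrist");im=imaging.read_camera("wrist");np.save("w3.npy",im)
cv2.imwrite("pics/w3.png",cv2.resize(im[...,::-1],(800,600)))
h=cv2.cvtColor(im,cv2.COLOR_RGB2HSV).astype(int)
ms=(h[...,2]<110)&(h[...,1]<85);mf=(h[...,2]>120)&(h[...,1]<50)
b=blob(ms,ci,[.5838,-.257,.018])
ps,c1=fit([(ci,b)],[.5838,-.257,-.04],SLAB);print(ps,c1)
```

```text
[0.5790847287339338, -0.3750029619337498, 0.16]
[ 0.58229781 -0.37340518  0.16552614] [ 47.432895    33.58461512 -27.43424015  87.9581026   16.61942935
  62.05547089  14.00202613]
[ 0.58295613 -0.25689198 -0.0384926 ] 0.021087405288499173
```

View pics/w3.png

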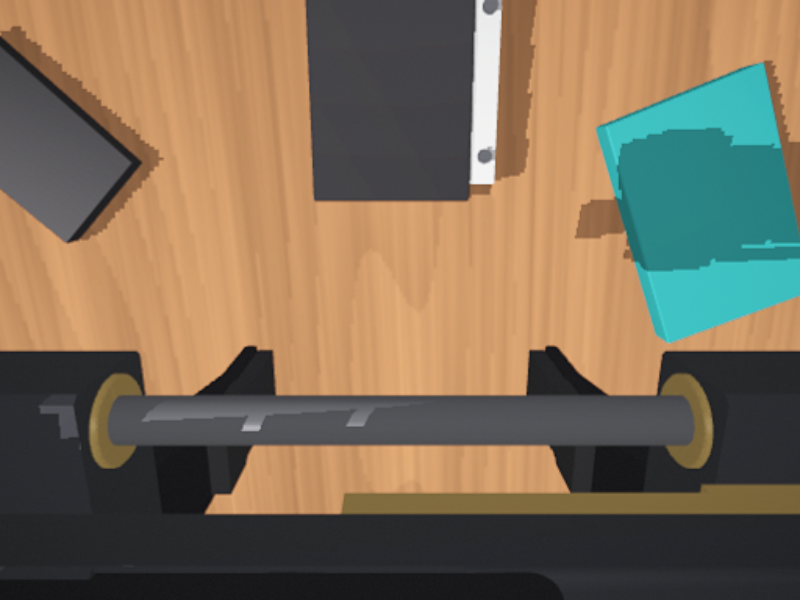

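Slab is flush along the far bar and the fitted pose (0.583, −0.257, −0.038) equals the fence's. Before the punty, identify approximate kinematics to check which way the arm can tilt.

```bash
cat > kin.py <<'E'
import numpy as np,itertools
from scipy.optimize import least_squares
from scipy.spatial.transform import Rotation as Ro
def E(ax,d): return Ro.from_euler(ax,d,degrees=True).as_matrix()
def fk(q,s,L,flip=None):
    h,L1,L2,L3,a1,a2,a3,b1,b2,b3=L
    R=E('z',s[0]*q[0]);p=np.array([0,0,h])+R@[0,b1,0]
    R=R@E('y',q[1])@E('z',s[1]*q[2]);p=p+R@[a1,b2,L1]
    R=R@E('y',q[3])@E('z',s[2]*q[4]);p=p+R@[a2,b3,L2]
    R=R@E('y',q[5])@E('z',s[3]*q[6]);p=p+E('z',0)@(R@[0,0,L3])+ (R@E('z',-s[3]*q[6])@[a3,0,0])
    return p,R
E
python3 - <<'E'
from kin import *
from workcell import readout
import json
st=readout.get_state()
A=([65.26611791,26.89348264,-2.7865581,87.86794177,1.38243558,65.37349185,-4.71632032],[.26440459,-.62047168,.22158725],[[.91994789,.39203992,-.00075568],[.39204065,-.91994651,.00159824],[-.00006861,-.00176656,-.99999844]])
B=([28.15407971,34.78418326,-5.73846176,107.5684504,5.5552815,38.75784293,-73.3103332],[.5261,-.2805,.0089],[[.999,-.041,-.015],[-.041,-.999,.003],[-.015,-.002,-1]])
C=(st["q"].tolist(),st["position"].tolist(),st["eef_rot"].tolist())
D=[A,B,C];json.dump(D,open("kd.json","w"))
for s in itertools.product((1,-1),repeat=4):
    Ms=[np.array(d[2]).T@fk(d[0],s,[0]*10)[1] for d in D]
    print(s,round(sum(np.linalg.norm(Ms[0]-m) for m in Ms),4), Ro.from_matrix(Ms[0]).as_euler('zyx',degrees=True).round(2)) if sum(np.linalg.norm(Ms[0]-m) for m in Ms)<.3 else 0
E
```

```text
(-1, -1, -1, -1) 0.0005 [-90.   0.  -0.]
```

```bash
cat >> kin.py <<'E'
S=(-1,-1,-1,-1)
def fitL(D):
    pr=np.array([.36,.5,.45,.4,0,0,0,0,0,0])
    f=lambda L:np.r_[np.concatenate([fk(d[0],S,L)[0]-d[1] for d in D])*1e3,(L-pr)*1.]
    r=least_squares(f,pr);return r.x,r.fun[:3*len(D)]
R0=E('z',-90).T
LO=np.array([-148.3,-19.14,-79.39,5.75,-59.74,12.07,-152.46]);HI=np.array([148.3,114.17,73.82,140.21,239.74,113.84,152.46])
def ik(p,R,L,q0,w=.002):
    def f(q):
        a,b=fk(q,S,L);b=b@R0.T if False else b@RM.T
        return np.r_[(a-p)*100,Ro.from_matrix(R.T@b).as_rotvec()*20,(q-q0)*w]
    r=least_squares(f,np.clip(q0,LO+1,HI-1),bounds=(LO+1,HI-1));a,b=fk(r.x,S,L)
    return r.x,np.linalg.norm(a-p),np.linalg.norm(Ro.from_matrix(R.T@b@RM.T).as_rotvec())
RM=Ro.from_euler('zyx',[-90,0,0],degrees=True).as_matrix()  # fkR = Rtool@RM
E
python3 - <<'E'
from kin import *;import json
D=json.load(open("kd.json"));L,r=fitL(D);print(L.round(4),r.round(2))
E
python3 plan.py 0.597 0.13 0.30 3.5 | head -1
```

```text
[ 0.3347  0.5557  0.4675  0.4199 -0.0107 -0.0026 -0.0074 -0.0283 -0.0167
  0.0029] [ 0.  0. -0. -0. -0.  0.  0.  0.  0.]
row [3.3688, -0.0157, -0.9333, 0.0, 0.0, -0.0322] need rows 15.0
```

Call:
drive_tool(targets=[[0.1,0,-0.2,0,0,0],[0.2,0,-0.4,0,0,0],[0.35,0,-0.6,0,0,0],[0.5,0,-0.75,0,0,0],[0.65,0,-0.9,0,0,0],[0.85,0,-0.9333,0,0,0]], jaw=1)

```text
time: 9.77
position: [0.5845, -0.2465, 0.3014]
eef_rot: [[0.041, 0.999, 0.002], [0.999, -0.041, 0.0], [0.0, 0.002, -1.0]]
ft_force: [1.0, -0.1, -0.5]
grip_width: 0.999
grasp_force: 0.0
```

Call:
drive_tool(targets=[[0.21,0,0,0,0,0],[0.42,0,0,0,0,0],[0.63,0,0,0,0,0],[0.85,0,0,0,0,0]])

```text
time: 10.1
position: [0.5874, -0.1174, 0.2973]
eef_rot: [[0.039, 0.999, -0.005], [0.999, -0.039, 0.002], [0.002, -0.005, -1.0]]
ft_force: [-0.0, -0.8, 0.3]
grip_width: 0.999
grasp_force: 0.0
```

Call:
drive_tool(targets=[[0.21,0,0,0,0,0],[0.42,0,0,0,0,0],[0.63,0,0,0,0,0],[0.85,0,0,0,0,0]])

```text
time: 10.43
position: [0.5923, 0.0097, 0.2973]
eef_rot: [[0.039, 0.999, -0.005], [0.999, -0.039, 0.001], [0.001, -0.005, -1.0]]
ft_force: [-0.1, 0.6, -0.4]
grip_width: 1.0
grasp_force: 0.0
```

Call:
drive_tool(targets=[[0.2,0,0,0,0,-0.008],[0.4,0,0,0,0,-0.016],[0.6,-0.01,0,0,0,-0.024],[0.8188,-0.0157,0,0,0,-0.0322],[0.8188,-0.0157,0,0,0,-0.0322],[0.8188,-0.0157,0,0,0,-0.0322],[0.8188,-0.0157,0,0,0,-0.0322]])

```text
time: 11.02
position: [0.5956, 0.13, 0.2977]
eef_rot: [[-0.062, 0.998, -0.004], [0.998, 0.062, -0.001], [-0.0, -0.004, -1.0]]
ft_force: [-0.4, -0.4, -0.0]
grip_width: 1.0
grasp_force: 0.0
```

Run:
```python
from h import *;import pickle,json
from kin import *
st=readout.get_state();D=json.load(open("kd.json"));D.append((st["q"].tolist(),st["position"].tolist(),st["eef_rot"].tolist()));json.dump(D,open("kd.json","w"))
print(st["q"].round(1),st["position"]);L,r=fitL(D);print(L.round(4),r.round(2))
ci=imaging.camera_info("wrist");im=imaging.read_camera("wrist");np.save("w4.npy",im);pickle.dump(ci,open("w4.pkl","wb"))
cv2.imwrite("pics/w4.png",cv2.resize(im[...,::-1],(800,600)))
```

```text
[ 12.6  22.2 -39.3  89.7  14.4  73.5 -25.3] [0.59559674 0.13000541 0.29773951]
[ 2.402e-01  5.542e-01  4.668e-01  3.172e-01 -0.000e+00 -1.000e-04
  0.000e+00 -2.640e-02 -1.540e-02 -3.000e-04] [-0.    0.    0.   -0.01 -0.01  0.    0.02  0.   -0.01 -0.01 -0.    0.  ]
```

View pics/w4.png

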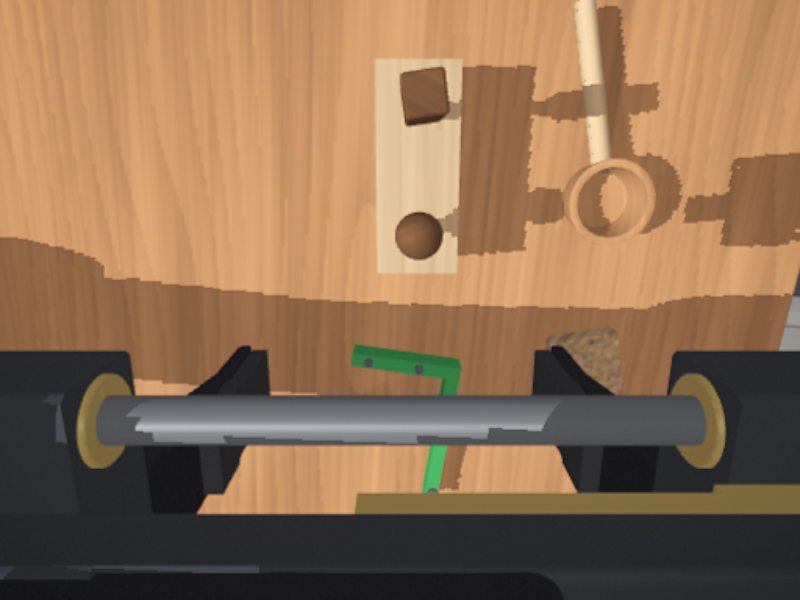

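Wrist view: pale block with corners (375,59),(462,59),(457,272),(377,272); square punty grip at (424,95), ball reamer at (419,235). Fit the grip's pose.

Run:
```python
from h import *;import pickle
ci=pickle.load(open("w4.pkl","rb"));im=np.load("w4.npy")
k=.64
C=np.array([unproject(ci,np.array(p)*k,.067) for p in((375,59),(462,59),(457,272),(377,272))]);c=C.mean(0)
print(C.round(4).tolist(),c)
for a,b in((0,1),(3,2),(1,2),(0,3)): d=C[a]-C[b];print(np.linalg.norm(d[:2]).round(4),np.degrees(np.arctan2(d[1],d[0])).round(1))
print("px",im[61,271],im[77,270],im[75,290],im[150,268])
m=im[...,0]<135;m[:30]=0;m[85:]=0;m[:,:250]=0;m[:,290:]=0
b=blob(m,ci,[.597,.231,.19]);ys,xs=np.where(b>0);print(b.sum(),xs.min(),xs.max(),ys.min(),ys.max())
for y0 in(-.1,.1): print(fit([(ci,b)],[.597,.231,y0],[box(-.011,.011,-.011,.011,.124,.190)]))
for z in(.112,): print("reamer",unproject(ci,(419*k,236*k),z))
cv2.imwrite("m.png",b*255)
```

```text
[[0.5696, 0.2636, 0.067], [0.6293, 0.2671, 0.067], [0.6391, 0.1178, 0.067], [0.5783, 0.1141, 0.067]] [0.60408262 0.19063384 0.067     ]
0.0598 -176.6
0.0608 -176.5
0.1497 93.7
0.1497 93.3
px [129  90  63] [65 45 33] [150 126  95] [136  96  65]
909.0 257 287 43 80
(array([0.60105539, 0.23070977, 0.13464283]), np.float64(0.19236538434704953))
(array([0.60112208, 0.23037013, 0.16298571]), np.float64(0.19408606263779837))
reamer [0.6064533  0.15002591 0.112     ][ WARN:0@2.941] global loadsave.cpp:1063 imwrite_ Unsupported depth image for selected encoder is fallbacked to CV_8U.
```

```bash
python3 plan.py 0.6025 0.2305 0.30 8.3 4; python3 plan.py 0.6025 0.2305 0.20 8.3 4|head -1;python3 plan.py 0.6025 0.2305 0.14 8.3 4|head -1
```

```text
row [0.6665, 0.0775, -0.0, 0.0, 0.0, -0.0267] need rows 2.9
[[0.1666, 0.0194, -0.0, 0.0, 0.0, -0.0067], [0.3332, 0.0387, -0.0, 0.0, 0.0, -0.0134], [0.4999, 0.0581, -0.0, 0.0, 0.0, -0.02], [0.6665, 0.0775, -0.0, 0.0, 0.0, -0.0267]]
row [-0.0, -0.0, 0.6666, 0.0, 0.0, 0.0] need rows 2.9
row [-0.0, -0.0, 0.4, 0.0, 0.0, 0.0] need rows 1.7
```

Call:
drive_tool(targets=[[0.1666,0.0194,0,0,0,-0.0067],[0.3332,0.0387,0,0,0,-0.0134],[0.4999,0.0581,0,0,0,-0.02],[0.6665,0.0775,0,0,0,-0.0267],[0.6665,0.0775,0,0,0,-0.0267],[0.6665,0.0775,0,0,0,-0.0267]])

```text
time: 11.57
position: [0.6018, 0.2306, 0.2988]
eef_rot: [[-0.145, 0.989, -0.001], [0.989, 0.145, -0.0], [-0.0, -0.002, -1.0]]
ft_force: [0.7, -1.6, 0.1]
grip_width: 1.003
grasp_force: 0.0
```

Call:
drive_tool(targets=[[0,0,0.1666,0,0,0],[0,0,0.3333,0,0,0],[0,0,0.5,0,0,0],[0,0,0.6666,0,0,0],[0,0,0.6666,0,0,0]])

```text
time: 11.98
position: [0.6001, 0.2253, 0.1938]
eef_rot: [[-0.14, 0.99, -0.009], [0.99, 0.14, -0.006], [-0.005, -0.01, -1.0]]
ft_force: [0.2, -0.2, -0.7]
grip_width: 1.001
grasp_force: 0.0
```

Call:
drive_tool(targets=[[0,0,0.1,0,0,0],[0,0,0.2,0,0,0],[0,0,0.3,0,0,0],[0,0,0.4,0,0,0],[0,0,0.4,0,0,0],[0,0,0.4,0,0,0]])

```text
time: 12.48
position: [0.6028, 0.229, 0.1401]
eef_rot: [[-0.142, 0.99, -0.0], [0.99, 0.142, -0.001], [-0.001, -0.0, -1.0]]
ft_force: [-0.0, 0.6, 0.2]
grip_width: 1.0
grasp_force: 0.0
```

Run:
```python
from h import *
o=np.zeros((400,800,3),np.uint8)
s=imaging.read_camera("side");o[:,:400]=cv2.resize(s[80:200,210:330],(400,400),interpolation=cv2.INTER_CUBIC)
t=imaging.read_camera("top");o[:,400:]=cv2.resize(t[100:220,70:190],(400,400),interpolation=cv2.INTER_CUBIC)
cv2.imwrite("pics/g1.png",o[...,::-1]);print(readout.get_state()["q"].round(1))
```

```text
[  1.4  33.4 -37.7  95.3  23.1  59.1 -35.5]
```

View pics/g1.png

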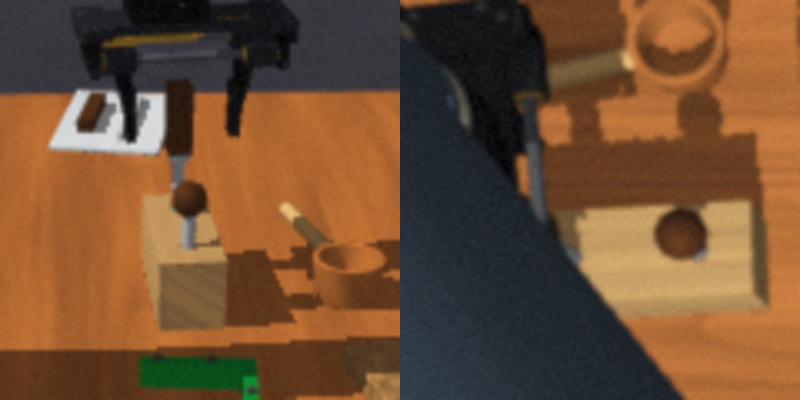

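The side panel shows the grip (180,115) centred between the open fingers. Close, then draw straight up.

Call:
drive_tool(targets=[[0,0,0,0,0,0],[0,0,0,0,0,0],[0,0,0,0,0,0],[0,0,0,0,0,0],[0,0,0,0,0,0],[0,0,0,0,0,0],[0,0,0,0,0,0],[0,0,0,0,0,0]], jaw=0)

```text
time: 13.25
position: [0.6021, 0.2305, 0.1395]
eef_rot: [[-0.144, 0.99, -0.0], [0.99, 0.144, -0.0], [-0.0, -0.0, -1.0]]
ft_force: [0.2, 0.2, 0.4]
grip_width: 0.478
grasp_force: 0.0
```

Call:
drive_tool(targets=[[0,0,0,0,0,0],[0,0,0,0,0,0],[0,0,0,0,0,0],[0,0,0,0,0,0]])

```text
time: 13.58
position: [0.6018, 0.2305, 0.1395]
eef_rot: [[-0.144, 0.99, -0.001], [0.99, 0.144, -0.0], [-0.0, -0.001, -1.0]]
ft_force: [-0.4, 0.3, 0.9]
grip_width: 0.252
grasp_force: 30.0
```

Call:
drive_tool(targets=[[0,0,-0.05,0,0,0],[0,0,-0.12,0,0,0],[0,0,-0.2,0,0,0],[0,0,-0.3,0,0,0],[0,0,-0.4,0,0,0],[0,0,-0.5,0,0,0],[0,0,-0.6,0,0,0],[0,0,-0.7,0,0,0]])

```text
time: 14.25
position: [0.6024, 0.2308, 0.2469]
eef_rot: [[-0.144, 0.99, 0.002], [0.99, 0.144, 0.001], [0.0, 0.002, -1.0]]
ft_force: [0.0, -0.3, -1.5]
grip_width: 0.251
grasp_force: 30.0
```

Call:
drive_tool(targets=[[0,0,-0.1,0,0,0],[0,0,-0.2,0,0,0],[0,0,-0.3,0,0,0],[0,0,-0.3,0,0,0],[0,0,-0.3,0,0,0]])

```text
time: 14.67
position: [0.6025, 0.231, 0.2912]
eef_rot: [[-0.144, 0.99, 0.003], [0.99, 0.144, 0.001], [0.001, 0.003, -1.0]]
ft_force: [-0.8, 0.1, -1.4]
grip_width: 0.255
grasp_force: 30.0
```

Run:
```python
import json
c=json.load(open("cmd.json"));c["p"][2]+=.15;json.dump(c,open("cmd.json","w"));print(c)
from kin import *
from workcell import readout
st=readout.get_state();D=json.load(open("kd.json"));D.append((st["q"].tolist(),st["position"].tolist(),st["eef_rot"].tolist()));json.dump(D,open("kd.json","w"))
L,r=fitL(D);print(L.round(4),np.abs(r).max(),st["q"].round(1))
tip=np.array([.583,-.257,.062]);l=.1275
for tilt in(38,45):
  for az in range(0,360,30):   # direction in which tool points horizontally
    a,t=np.radians(az),np.radians(tilt);z=np.array([np.cos(a)*np.sin(t),np.sin(a)*np.sin(t),-np.cos(t)])
    p=tip-z*l
    best=None
    R1=np.array(c["R"]);v=np.cross([0,0,-1],z);v/=np.linalg.norm(v)
    T=Ro.from_rotvec(v*t).as_matrix()
    for roll in range(-180,180,20):
        R=T@E('z',roll)@R1
        q,ep,er=ik(p,R,L,st["q"],.003);m=min((q-LO).min(),(HI-q).min())
        if ep<2e-3 and er<.02:
            k=np.abs(q-st["q"]).max()
            if best is None or k<best[0]: best=(k,roll,m,q.round(0).tolist())
    print(tilt,az,best)
```

```text
{'p': [0.6025026756478534, 0.23050288567956947, 0.29000500000000007], 'R': [[-0.1444158319029465, 0.9895170880261643, 0.0], [0.9895170880261644, 0.14441583190294652, 0.0], [0.0, 0.0, -0.9999999999999999]]}
[ 2.401e-01  5.542e-01  4.668e-01  3.172e-01 -0.000e+00 -1.000e-04
  0.000e+00 -2.640e-02 -1.540e-02 -3.000e-04] 0.014899811359825321 [  3.3  26.3 -40.7  85.6  17.5  74.4 -30.8]
38 0 (np.float64(76.23621876818997), -180, np.float64(1.0000000000000018), [65.0, 15.0, -35.0, 128.0, -59.0, 13.0, -84.0])
38 30 (np.float64(63.38079738293446), -120, np.float64(13.855421385255525), [61.0, 23.0, -21.0, 114.0, -46.0, 41.0, -34.0])
38 60 (np.float64(50.883257557468625), -140, np.float64(26.352961210721354), [53.0, 34.0, -13.0, 95.0, -33.0, 65.0, -72.0])
38 90 (np.float64(45.37636391983708), -120, np.float64(29.268222299447856), [49.0, 45.0, -17.0, 75.0, -19.0, 85.0, -72.0])
38 120 (np.float64(36.83725693488517), -100, np.float64(12.057040539862015), [40.0, 53.0, -19.0, 58.0, -6.0, 102.0, -67.0])
38 150 (np.float64(37.41565000081383), -80, np.float64(2.0003999217558572), [30.0, 58.0, -18.0, 49
[... 1197 characters left out ...]
(4.360469893626728), [41.0, 59.0, -21.0, 51.0, -7.0, 109.0, -68.0])
45 150 None
45 180 None
45 210 (np.float64(30.99827308059035), -60, np.float64(8.417776841979332), [9.0, 53.0, -10.0, 63.0, 30.0, 105.0, -55.0])
45 240 (np.float64(26.446821317316928), -20, np.float64(24.08513491602757), [6.0, 42.0, -17.0, 85.0, 44.0, 90.0, -36.0])
45 270 (np.float64(40.69323021730801), -20, np.float64(32.52507920762751), [5.0, 31.0, -20.0, 108.0, 58.0, 71.0, -59.0])
45 300 (np.float64(62.75387178346453), -20, np.float64(12.3795755827759), [17.0, 20.0, -29.0, 128.0, 80.0, 52.0, -85.0])
45 330 (np.float64(93.20806869367193), -40, np.float64(1.0000000000000142), [76.0, 31.0, -78.0, 138.0, 111.0, 46.0, -117.0])
```

Run:
```python
from plan import *
y=8.3
plan([.6,.17,.33],down(y),4);plan([.597,.04,.33],down(y),5);plan([.593,-.09,.33],down(y),5);plan([.59,-.172,.30],down(-11.7),6)
t=np.radians(42);a=np.radians(265);z=np.array([np.cos(a)*np.sin(t),np.sin(a)*np.sin(t),-np.cos(t)]);v=np.cross([0,0,-1],z);v/=np.linalg.norm(v)
R=Ro.from_rotvec(v*t).as_matrix()@down(-11.7)
plan([.59,-.172,.26],R,8)
plan([.59,-.172,.165],R,6)
```

```text
row [-0.3967, -0.0748, -0.2666, 0.0, 0.0, 0.0] need rows 2.1
[[-0.0992, -0.0187, -0.0667, 0.0, 0.0, 0.0], [-0.1983, -0.0374, -0.1333, 0.0, 0.0, 0.0], [-0.2975, -0.0561, -0.2, 0.0, 0.0, 0.0], [-0.3967, -0.0748, -0.2666, 0.0, 0.0, 0.0]]
row [-0.8547, -0.1449, -0.0, 0.0, 0.0, 0.0] need rows 3.7
[[-0.1709, -0.029, -0.0, 0.0, 0.0, 0.0], [-0.3419, -0.058, -0.0, 0.0, 0.0, 0.0], [-0.5128, -0.0869, -0.0, 0.0, 0.0, 0.0], [-0.6838, -0.1159, -0.0, 0.0, 0.0, 0.0], [-0.8547, -0.1449, -0.0, 0.0, 0.0, 0.0]]
row [-0.8537, -0.1516, -0.0, 0.0, 0.0, 0.0] need rows 3.7
[[-0.1707, -0.0303, -0.0, 0.0, 0.0, 0.0], [-0.3415, -0.0606, -0.0, 0.0, 0.0, 0.0], [-0.5122, -0.091, -0.0, 0.0, 0.0, 0.0], [-0.683, -0.1213, -0.0, 0.0, 0.0, 0.0], [-0.8537, -0.1516, -0.0, 0.0, 0.0, 0.0]]
row [-0.5381, -0.0987, 0.2, 0.0, 0.0, 0.1111] need rows 3.3
[[-0.0897, -0.0164, 0.0333, 0.0, 0.0, 0.0185], [-0.1794, -0.0329, 0.0667, 0.0, 0.0, 0.037], [-0.2691, -0.0493, 0.1, 0.0, 0.0, 0.0556], [-0.3587, -0.0658, 0.1333, 0.0, 0.0, 0.0741], [-0.4484, -0.0823, 0.1667, 0.0, 0.0, 0.0926], [-0.5381, -0.0987, 0.2, 0.0, 0.0, 0.1111]]
row [0.0, -0.0, 0.2666, -0.0272, -0.2317, 0.0] need rows 7.0
[[0.0, -0.0, 0.0333, -0.0034, -0.029, 0.0], [0.0, -0.0, 0.0667, -0.0068, -0.0579, 0.0], [0.0, -0.0, 0.1, -0.0102, -0.0869, 0.0], [0.0, -0.0, 0.1333, -0.0136, -0.1158, 0.0], [0.0, -0.0, 0.1666, -0.017, -0.1448, 0.0], [0.0, -0.0, 0.2, -0.0204, -0.1738, 0.0], [0.0, -0.0, 0.2333, -0.0238, -0.2027, 0.0], [0.0, -0.0, 0.2666, -0.0272, -0.2317, 0.0]]
row [0.4209, -0.0494, 0.4707, -0.0, -0.0, 0.0] need rows 2.7
[[0.0702, -0.0082, 0.0785, -0.0, -0.0, 0.0], [0.1403, -0.0165, 0.1569, -0.0, -0.0, 0.0], [0.2104, -0.0247, 0.2354, -0.0, -0.0, 0.0], [0.2806, -0.0329, 0.3138, -0.0, -0.0, 0.0], [0.3507, -0.0412, 0.3922, -0.0, -0.0, 0.0], [0.4209, -0.0494, 0.4707, -0.0, -0.0, 0.0]]
```

Call:
drive_tool(targets=[[-0.0992,-0.0187,-0.0667,0,0,0],[-0.1983,-0.0374,-0.1333,0,0,0],[-0.2975,-0.0561,-0.2,0,0,0],[-0.3967,-0.0748,-0.2666,0,0,0]])

```text
time: 15.0
position: [0.599, 0.1691, 0.3287]
eef_rot: [[-0.145, 0.989, -0.002], [0.989, 0.145, -0.001], [-0.0, -0.002, -1.0]]
ft_force: [0.3, 1.3, -1.8]
grip_width: 0.252
grasp_force: 30.0
```

Call:
drive_tool(targets=[[-0.1709,-0.029,0,0,0,0],[-0.3419,-0.058,0,0,0,0],[-0.5128,-0.0869,0,0,0,0],[-0.6838,-0.1159,0,0,0,0],[-0.8547,-0.1449,0,0,0,0]])

```text
time: 15.42
position: [0.5959, 0.0385, 0.3285]
eef_rot: [[-0.145, 0.989, -0.002], [0.989, 0.145, -0.0], [-0.0, -0.002, -1.0]]
ft_force: [0.0, 0.1, -0.4]
grip_width: 0.251
grasp_force: 30.0
```

Call:
drive_tool(targets=[[-0.1707,-0.0303,0,0,0,0],[-0.3415,-0.0606,0,0,0,0],[-0.5122,-0.091,0,0,0,0],[-0.683,-0.1213,0,0,0,0],[-0.8537,-0.1516,0,0,0,0]])

```text
time: 15.83
position: [0.5918, -0.0913, 0.3285]
eef_rot: [[-0.144, 0.99, -0.002], [0.99, 0.144, 0.0], [0.0, -0.002, -1.0]]
ft_force: [0.7, 0.1, -1.7]
grip_width: 0.246
grasp_force: 30.0
```

Call:
drive_tool(targets=[[-0.0897,-0.0164,0.0333,0,0,0.0185],[-0.1794,-0.0329,0.0667,0,0,0.037],[-0.2691,-0.0493,0.1,0,0,0.0556],[-0.3587,-0.0658,0.1333,0,0,0.0741],[-0.4484,-0.0823,0.1667,0,0,0.0926],[-0.5381,-0.0987,0.2,0,0,0.1111],[-0.5381,-0.0987,0.2,0,0,0.1111]])

```text
time: 16.42
position: [0.588, -0.1759, 0.297]
eef_rot: [[0.209, 0.978, -0.004], [0.978, -0.209, -0.001], [-0.002, -0.004, -1.0]]
ft_force: [-0.4, -0.7, -0.9]
grip_width: 0.255
grasp_force: 30.0
```

Call:
drive_tool(targets=[[0,0,0.0333,-0.0034,-0.029,0],[0,0,0.0667,-0.0068,-0.0579,0],[0,0,0.1,-0.0102,-0.0869,0],[0,0,0.1333,-0.0136,-0.1158,0],[0,0,0.1666,-0.017,-0.1448,0],[0,0,0.2,-0.0204,-0.1738,0],[0,0,0.2333,-0.0238,-0.2027,0],[0,0,0.2666,-0.0272,-0.2317,0]])

```text
time: 17.08
position: [0.5899, -0.1701, 0.2596]
eef_rot: [[0.178, 0.982, -0.056], [0.724, -0.169, -0.669], [-0.667, 0.079, -0.741]]
ft_force: [-0.7, -0.6, -2.0]
grip_width: 0.254
grasp_force: 30.0
```

Call:
drive_tool(targets=[[0,0,0,0,0,0],[0,0,0,0,0,0],[0,0,0,0,0,0],[0,0,0,0,0,0]])

```text
time: 17.42
position: [0.5899, -0.1733, 0.2608]
eef_rot: [[0.184, 0.981, -0.058], [0.725, -0.175, -0.666], [-0.663, 0.08, -0.744]]
ft_force: [-0.3, -1.0, -1.2]
grip_width: 0.249
grasp_force: 30.0
```

Tilt achieved at 42°. Descend and check.

Call:
drive_tool(targets=[[0.0702,-0.0082,0.0785,0,0,0],[0.1403,-0.0165,0.1569,0,0,0],[0.2104,-0.0247,0.2354,0,0,0],[0.2806,-0.0329,0.3138,0,0,0],[0.3507,-0.0412,0.3922,0,0,0],[0.4209,-0.0494,0.4707,0,0,0],[0.4209,-0.0494,0.4707,0,0,0],[0.4209,-0.0494,0.4707,0,0,0]])

```text
time: 18.08
position: [0.5886, -0.1723, 0.1627]
eef_rot: [[0.178, 0.982, -0.061], [0.725, -0.173, -0.667], [-0.665, 0.074, -0.743]]
ft_force: [0.1, -0.1, -1.2]
grip_width: 0.249
grasp_force: 30.0
```

Run:
```python
from h import *
st=readout.get_state();p=st["position"];z=st["eef_rot"][:,2];tip=p+z*.1275;print(p,tip)
f=np.array([.5835,-.257]);c,s=np.cos(-.039),np.sin(-.039);d=tip[:2]-f;print("tip in slab",c*d[0]+s*d[1],-s*d[0]+c*d[1],tip[2])
cs=imaging.camera_info("side");ct=imaging.camera_info("top")
S_=imaging.read_camera("side").copy();T=imaging.read_camera("top").copy()
o=np.zeros((400,800,3),np.uint8)
def prep(im,ci,x0,y0,n=110):
    a=cv2.resize(im[y0:y0+n,x0:x0+n],(400,400),interpolation=cv2.INTER_CUBIC);k=400/n
    for P,col in((place([.5835,-.257,-.039],box(-.045,.045,-.07,.07,.018,.018)),(255,0,0)),([tip],(0,255,0))):
        for u in project(ci,P): cv2.circle(a,tuple(int(v) for v in ((u-[x0,y0])*k)),3,col,-1)
    return a
o[:,:400]=prep(S_,cs,210,200);o[:,400:]=prep(T,ct,290,140)
cv2.imwrite("pics/f1.png",o[...,::-1])
```

```text
[ 0.58864969 -0.17234088  0.16270777] [ 0.58084802 -0.25732319  0.06797979]
tip in slab -0.002637357232432534 -0.0004263494487101566 0.06797978865650285
```

View pics/f1.png

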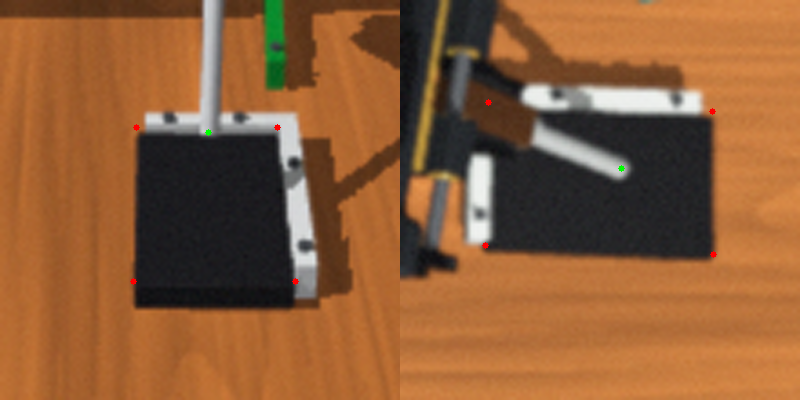

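Picture: the tip (green dot, 620,168 in the right panel) is over the slab at z≈0.068, and the slab is flush on both bars. The predicted tip and the pixels agree. Settle and hand in.

Call:
drive_tool(targets=[[0,0,0,0,0,0],[0,0,0,0,0,0],[0,0,0,0,0,0],[0,0,0,0,0,0],[0,0,0,0,0,0],[0,0,0,0,0,0]])

```text
time: 18.68
position: [0.5897, -0.172, 0.1648]
eef_rot: [[0.181, 0.982, -0.058], [0.725, -0.173, -0.667], [-0.664, 0.078, -0.743]]
ft_force: [-0.2, 0.5, -1.6]
grip_width: 0.253
grasp_force: 30.0
```

```bash
python3 -c "
from workcell import workorder,readout
s=readout.get_state();print(s['position'],abs(s['qvel']).max());print(workorder.job_done())"
```

```text
[ 0.5897364  -0.171963    0.16476083] 0.16324484887349675
the job is handed in; nothing more can be done
None
```

I handed the job in at about 19 s; no verdict came back. By my measurements the slab is flush and square on both rails, and the punty is held still at about 42° with its tip about 50 mm above the slab.

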